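# Seat the keyed wheel on the glass grinder's spindle

### The arm

A 6-joint arm with a two-finger parallel gripper is mounted at the origin on the work surface. World frame = base frame: x ahead of the robot, y to its left, z up, the work surface at z = 0. Lengths are in m, angles in rad, forces in N, time in s.
With the tool pointing down it reaches from about 0.275 to 0.825 m from the base axis. Payload 4.9 kg.
Tool frame: the origin (TCP) lies on the centre line of the jaws, within the pads' length; the fingertips stand 11 mm ahead of it and the grasp point (between the pads) lies 8 mm behind it; z points along the fingers, y is the direction in which the jaws open and shut (so a half turn about z gives the same grasp; the last joint's range is limited). The gripper opens to 85 mm and grips with 20 to 120 N. Pads are 22 mm wide; open, the fingers measure 114 mm over their backs; the gripper's body (76 mm by 85 mm) begins 54 mm behind the grasp point. The pads swing forward as they close: fully open they stand 13 mm farther back than shut.
Start: joints at [0.984, 0.326, -0.193, 1.052, 0, 1.437], TCP at [0.241, 0.495, 0.242] pointing down, gripper open.
Joint ranges: [-2.65, 2.65], [-0.97, 1.79], [-1.3, 1.35], [-1.93, 2.1], [-1.47, 1.37], [-3.14, 3.14]. Speed limits (rad/s): [2.57, 2.57, 3.14, 3.14, 3.14, 3.14].

### API

Orientations are given as a rotation vector (axis times angle).
In Python, from cell import manip, viewer gives the robot as it stands.
- The arm moves only by the tool send_rows, never from a script. Its argument "moves" is a list of rows, each a list of 5 numbers: the shift along the tool's x, y, z in cm, then the turn about the tool's z in degrees, then the closure, from -1 (fully open) to 1 (shut). A call has exactly 10 rows; each row is the pose to reach, as a shift and turn from the pose commanded when the call began, along the tool's axes at that moment; what a row does not reach only later rows make up. A row lasts 1/10 s, in which the tool goes at most 50 mm and 8.59 degrees, less where a joint would pass 70% of its speed; a pose out of reach is approached as far as the arm can. A call with a gripper value outside its range is refused whole. The fingers move at their own pace and stop on an object; "force" is the grip in N (left out, the last holds). Time passes only in rows, so rows that repeat a pose let the fingers close, or fill a call up. It gives the time, the measured TCP pose, the force and the opening at its end, in the units of the state.
- manip.state(): the state, without advancing time (a new reading comes with each control period).
- viewer.snapshot(name): name is "scene" or "side" or "wrist"; returns the picture (400x640x3 uint8, blue, green, red); there is no depth.
- viewer.camera_info(name): a dict with "intrinsics" (3x3 intrinsics, pixels), "dist_coeffs" ([k1, k2, p1, p2, k3] as OpenCV has them; the pictures are not rectified), "R" (3x3) and "t" (3): a world point X has camera coordinates R X + t. Camera axes: x right, y down, z forward; pixel columns grow to the right and rows downward; lengths in m; the calibration is good to about 2 mm. A picture is of the moment at which its call begins: read the wrist's pose just before it. camera_info takes no time and is no camera call; for the wrist camera it gives the pose at the moment of the call.
- manip.hand_in(): hands the job in, once; it reports no verdict.
The state is a dict: "time": time; "q": joint angles; "dq": joint speeds; "effort": joint torques, N m; "eef_pos": TCP position; "tool_rot": TCP orientation; "contact_force": force on the tool from outside, world axes, zero at the start; "wrist_torque": the same for the moment, N m; "finger_gap": finger opening in m.
Only numpy, scipy, OpenCV 4.12 (cv2) and the standard library are available. Lean on these libraries where they do the work, as an engineer would, in place of code of your own. Each camera call takes 0.05 s, during which the arm holds its last target.

### The job

Fit the orange-rimmed grinding wheel on the spindle of the blue glass grinder, boss up: set it over the shaft and feel for the keyway by turning it under light pressure until its key drops in, then bring it fully home, flat on the flange, ready for its nut, and let go. Never force, knock or drop it on the grinder, and leave the grey wheel, the brass nut and the stack of glass where they are.

Things in the scene. Friction and masses are not known exactly. Their poses are not given: they have to be found in the camera images.
- machine: Bench-top glass edge grinder with an upright spindle, fixed: blue housing 230 (x) x 270 (y) mm, steel tray rim 114 mm above the bench. Origin: centre of the underside, z up. Its front (switches, red spindle-lock knob) faces its own -x. Brass coolant nozzle and yellow sponge in the far tray corners, over 90 mm from the spindle, reach up to 144 mm above the bench.
- seat (a point): On the spindle axis, centre of the upper face of the dark backing flange (64 mm across), 122 mm above the bench; z up, x and y as the machine's. The wheel is home when its underside lies here. More than 40 N between wheel and grinder at any moment bruises the shaft and fails the job: pressing down, knocking, or twisting on after the key has dropped in.
- shaft_end (a point): On the spindle axis, centre of the keyed shaft's upper end, 28 mm above the flange face; axes as the machine's. Shaft 30 mm in diameter, 1.5 mm chamfer round its upper edge. From here a threaded end, 20 mm in diameter, goes 32 mm further up (for the nut, not used here).
- keyway_side (a point): Point 15 mm from the spindle axis on the machine's front (-x) side, at the shaft end's height. One keyway, 9.6 mm wide, 5 mm deep, runs the shaft's full length, open at the top. The spindle is locked and does not turn, at an angle that is NOT measured: the keyway faces this side, up to 50 degrees either way. It shows from above until the wheel covers it.
- wheel: Orange-rimmed grinding wheel, loose on the bench, boss up, 0.35 to 0.55 kg: disc 100 mm across, 20 mm thick; round aluminium boss on top, 46 mm across, from 20 to 44 mm above the underside (grip it here). Bore 32 mm, right through, 1 mm clear of the shaft all round. Origin: centre of the underside; z up through the boss.
- key (a point): Lower end of the wheel's one key, at its inner edge: 11.5 mm from the wheel's axis in the wheel's own -x direction (red paint mark on the disc), 12 mm above the underside. The key is 8 mm wide, 4.5 mm proud of the bore, and runs up to the boss top. Resting on the shaft end, it holds the underside 16 mm above the flange; in line with the keyway (within some 3 degrees) the wheel sinks those 16 mm.
- grey_wheel: A like wheel with a grey rim, same size, loose on the bench, boss up; not wanted, must stay where it is. Origin: centre of the underside. It and the orange wheel may be in either place.
- nut: Knurled brass clamp nut, 48 mm in diameter, 14 mm high, loose on the bench; must stay where it is. Origin: centre of the underside.
- glass_stack: Stack of olive glass squares, 80 x 80 x 24 mm, loose on the bench; must stay where it is. Origin: centre of the underside.

How it is judged:
At the end, for the whole second after the job is handed in: The orange wheel is on the spindle with its key in the keyway, its underside within 2 mm of the flange face, its centre within 3 mm of the spindle axis, level within 0.04 rad (about 2 degrees), boss up, released and at rest; the grey wheel, nut and glass stack within 20 mm of where they were (horizontal distance between wheel and seat below 0.003 m and z of wheel in the frame of seat between -0.003 and 0.002 m and angle between wheel's own z axis and vertical below 0.04 rad and linear speed of wheel below 0.01 m/s and distance of each of grey_wheel, nut, glass_stack from where it was at the start of the episode below 0.02 m); the robot touches nothing.
It fails at once if the wheel is forced, knocked or dropped on the grinder (more than 40 N between them) (contact force between wheel and machine above 40 N).
It fails at once if the grey wheel, the nut or the glass stack is pushed more than 20 mm away (distance of any of grey_wheel, nut, glass_stack from where it was at the start of the episode above 0.02 m).
It also fails if it takes over 54 s, if anything falls off the work surface, if the arm or the gripper's body presses on something with over 40 N, if the wrist force passes 120 N, or if a joint passes its speed limit or range.

## Working session

There is one attempt and no reset: what is moved stays moved. The work goes in short steps, Python scripts to look and compute and a tool call to move; the robot and the scene stay as the last step left them, time stands still between calls to the robot, and variables do not carry over. Pictures are saved under pics/ and viewed, and the job is handed in when it is done.

Besides the shell and the picture viewer there is one more tool, called after ">>>" as name(argument=value, ...), one argument or row to a line, values as JSON. send_rows: Moves the arm, as the interface text tells. Its arguments: {"type":"object","properties":{"moves":{"type":"array","items":{"type":"array","items":{"type":"number"}}},"force":{"type":"number"}},"required":["moves"]}

```bash
ls; mkdir -p pics; python3 - <<'E'
from cell import manip, viewer
import cv2
s=manip.state(); print(s)
for n in ("scene","side","wrist"):
    ci=viewer.camera_info(n); print(n,ci)
    cv2.imwrite(f"pics/{n}0.png",viewer.snapshot(n))
E
```

```text
pics
{'time': 0.0, 'q': array([ 9.83806360e-01,  3.26941458e-01, -1.93609591e-01,  1.05199107e+00,
       -4.90892038e-06,  1.43660759e+00]), 'dq': array([ 0.000424  ,  0.00039897, -0.00056055,  0.0019366 ,  0.00116571,
       -0.00124775]), 'effort': array([ 1.50115116e-03, -4.43399835e+01,  2.62439507e+01,  1.54372148e-02,
       -3.81494840e-05,  1.58377571e-05]), 'eef_pos': array([0.24028253, 0.49409939, 0.24149338]), 'tool_rot': array([-7.05060400e-01, -3.06082451e+00,  2.56814097e-03]), 'contact_force': array([-0.08597029, -0.95323845,  0.50153757]), 'wrist_torque': array([0.02585031, 0.02916898, 0.02744922]), 'finger_gap': 0.08550869087993082}
scene {'intrinsics': array([[364.6796362 ,   0.        , 318.13510455],
       [  0.        , 364.6796362 , 196.27435377],
       [  0.        ,   0.        ,   1.        ]]), 'dist_coeffs': array([-0.08630998,  0.        ,  0.        ,  0.        ,  0.        ]), 'R': array([[ 0.78843316,  0.61499385,  0.01247865],
       [ 0.39871437, -0.49550086, -0.77169019],
       [-0.46840154,  0.61340155, -0.6358762 ]]), 't': array([-0.35475921, 
[... 259 characters left out ...]
   ,  0.        ,  0.        ]), 'R': array([[ 0.79742196, -0.60336352, -0.00840753],
       [-0.37377636, -0.48295909, -0.79185968],
       [ 0.47371875,  0.63458883, -0.6106452 ]]), 't': array([-0.47193171,  0.23834725,  0.78108793])}
wrist {'intrinsics': array([[332.6570026 ,   0.        , 317.28539938],
       [  0.        , 332.6570026 , 196.29543818],
       [  0.        ,   0.        ,   1.        ]]), 'dist_coeffs': array([-0.0068564,  0.       ,  0.       ,  0.       ,  0.       ]), 'R': array([[ 0.43802671,  0.89896044, -0.00165018],
       [ 0.86356055, -0.4202663 ,  0.27863851],
       [ 0.24979149, -0.12347614, -0.96039464]]), 't': array([-0.55006004, -0.03564865,  0.38022476])}
```

View pics/scene0.png

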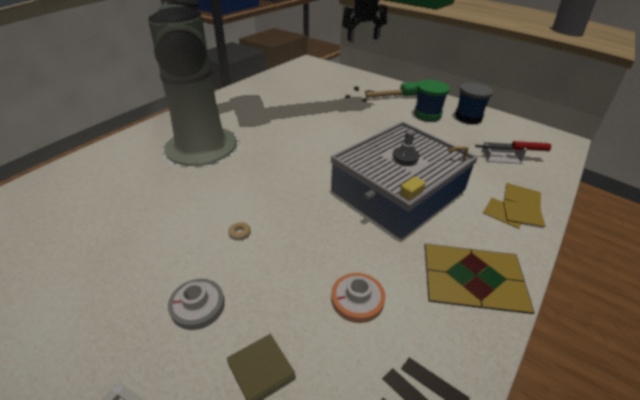

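View pics/side0.png

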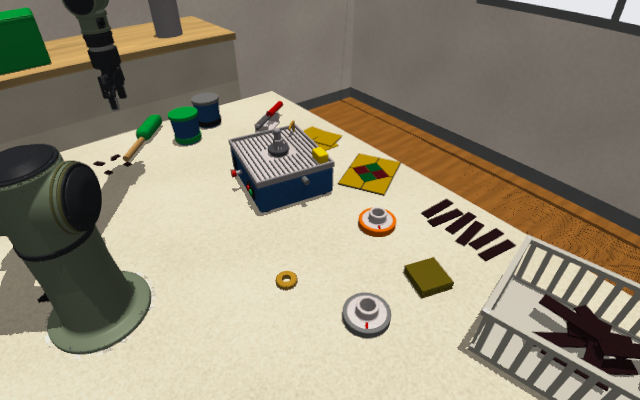

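View pics/wrist0.png

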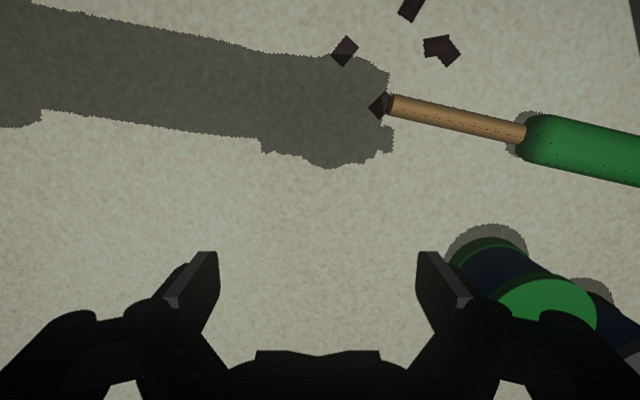

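Orange wheel is at scene (358,296) / side (377,221); the machine's spindle at scene (405,155) / side (278,148). Measuring roughly.

```bash
cat > h.py <<'E'
from cell import manip, viewer
import cv2, numpy as np
from scipy.spatial.transform import Rotation as Ro
def ray(ci,uv):
    K,d=np.array(ci["intrinsics"]),np.array(ci["dist_coeffs"])
    p=cv2.undistortPoints(np.array(uv,float).reshape(-1,1,2),K,d).reshape(-1,2)
    R,t=np.array(ci["R"]),np.array(ci["t"])
    D=np.c_[p,np.ones(len(p))]@R
    return -R.T@t,D
def onplane(ci,uv,z):
    C,D=ray(ci,uv)
    return C+D*((z-C[2])/D[:,2])[:,None]
def proj(ci,X):
    R,t=np.array(ci["R"]),np.array(ci["t"])
    return cv2.projectPoints(np.array(X,float).reshape(-1,3),cv2.Rodrigues(R)[0],t,np.array(ci["intrinsics"]),np.array(ci["dist_coeffs"]))[0].reshape(-1,2)
def tri(c1,u1,c2,u2):
    C1,D1=ray(c1,[u1]);C2,D2=ray(c2,[u2])
    A=np.c_[D1[0],-D2[0]];s=np.linalg.lstsq(A,C2-C1,rcond=None)[0]
    a,b=C1+s[0]*D1[0],C2+s[1]*D2[0]
    return (a+b)/2,np.linalg.norm(a-b)
def pose():
    s=manip.state();return s,np.array(s["eef_pos"]),Ro.from_rotvec(s["tool_rot"])
def hsv(im): return cv2.cvtColor(im,cv2.COLOR_BGR2HSV)
def circ(xy):
    A=np.c_[2*xy[:,0],2*xy[:,1],np.ones(len(xy))]
    c=np.linalg.lstsq(A,(xy**2).sum(1),rcond=None)[0]
    return c[:2],np.sqrt(c[2]+c[0]**2+c[1]**2)
E
python3 - <<'E'
from h import *
cs={n:viewer.camera_info(n) for n in("scene","side")}
print("boss",tri(cs["scene"],(360,285),cs["side"],(377,210)))
print("spindle top",tri(cs["scene"],(408,134),cs["side"],(279,128)))
for n in cs:
    im=cv2.imread(f"pics/{n}0.png");h=hsv(im)
    m=cv2.inRange(h,(3,150,100),(16,255,255));m[:180]=0
    k,l,st,ce=cv2.connectedComponentsWithStats(m)
    i=1+st[1:,4].argmax();print(st[i])
    c=max(cv2.findContours((l==i).astype(np.uint8),0,1)[0],key=len)
    hull=cv2.convexHull(c).reshape(-1,2)
    P=onplane(cs[n],hull,.012);print(n,circ(P[:,:2]))
    print('flange', onplane(cs[n],[(406,156)] if n=="scene" else [(278,148)],.122))
def crop(n,x,y,w,h,f=6):
    im=cv2.imread(f"pics/{n}0.png")[y:y+h,x:x+w];cv2.imwrite(f"pics/{n}crop.png",cv2.resize(im,None,fx=f,fy=f,interpolation=2))
crop("scene",370,120,110,75);crop("side",225,110,110,75)
s,p,R=pose();print(R.as_matrix())
E
```

```text
boss (array([ 0.66962942, -0.15931056,  0.0466152 ]), np.float64(0.0025829787551233645))
spindle top (array([0.57834226, 0.1572131 , 0.1843521 ]), np.float64(0.006980697898368551))
[333 287  51  30 189]
scene (array([ 0.66757791, -0.15820459]), np.float64(0.04735332881502767))
flange [[0.58145383 0.16047442 0.122     ]]
[ 433  180  207  103 7769]
side (array([ 1.02628195, -0.44972288]), np.float64(0.22112354306106013))
flange [[0.57302198 0.16461356 0.122     ]]
[[-8.99210183e-01  4.37516321e-01 -7.18698442e-04]
 [ 4.37516884e-01  8.99209493e-01 -1.12451048e-03]
 [ 1.54268775e-04 -1.32561397e-03 -9.99999109e-01]]
```

View pics/scenecrop.png

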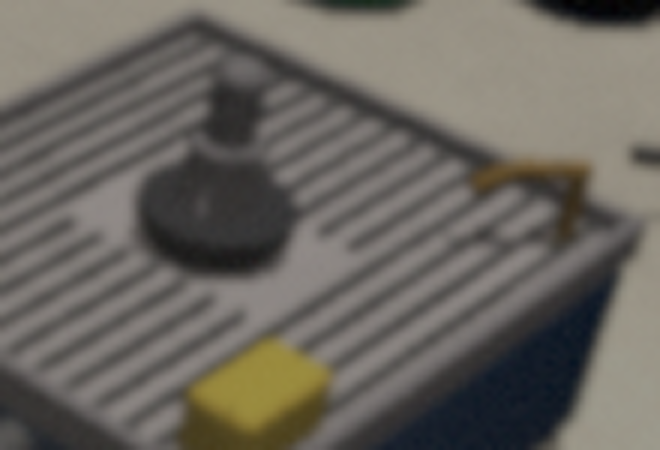

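View pics/sidecrop.png

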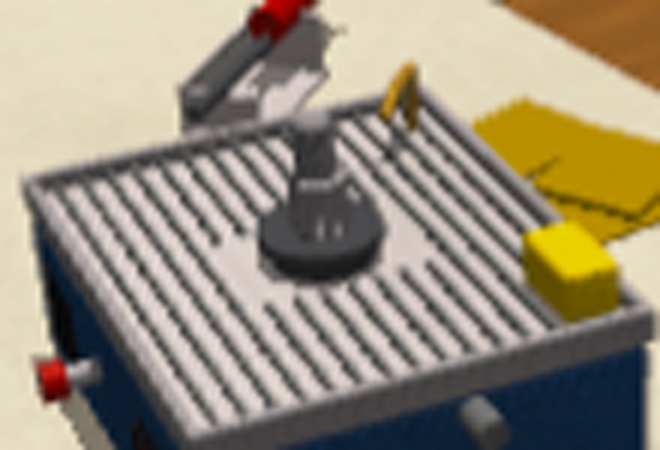

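```bash
python3 - <<'E'
from h import *
s,p,R=pose();ci=viewer.camera_info("wrist");Rc=np.array(ci["R"]);C=-Rc.T@np.array(ci["t"])
print(R.inv().apply(C-p), R.inv().apply(Rc[2]), R.inv().apply(Rc[0]))
# want camera over spindle. at several heights compute camera hit w/ tcp at pos
off=R.inv().apply(C-p);fw=R.inv().apply(Rc[2])
for z in(.25,.3,.35):
  # tcp z; hit point offset in tool xy on plane z=.15
  lam=(z-off[2]-.15)/fw[2];print(z,off[:2]+fw[:2]*lam)
print(R.inv().apply(np.array([.58,.16,.30])-p)*100)
E
```

```text
[ 0.07134344  0.00101916 -0.13259187] [-2.78815238e-01 -2.54361523e-04  9.60344729e-01] [-5.67973734e-04  9.99999834e-01  9.99659250e-05]
0.25 [0.00381544 0.00095755]
0.3 [-0.01070097  0.00094431]
0.35 [-0.02521739  0.00093106]
[-45.15962871 -15.201894    -5.81806375]
```

>>> send_rows(
  moves=[
    [-5,-1.5,-4,0,-1],
    [-10,-3,-6,0,-1],
    [-15,-4.5,-6,0,-1],
    [-20,-6,-6,0,-1],
    [-25,-7.5,-6,0,-1],
    [-30,-9,-6,0,-1],
    [-35,-10.5,-6,0,-1],
    [-40,-12,-6,0,-1],
    [-45,-13.5,-6,0,-1],
    [-49,-15,-6,0,-1],
  ],
)

```text
time: 1.15
eef_pos: [0.5971, 0.1632, 0.302]
tool_rot: [-0.705, -3.061, -0.0]
contact_force: [0.1, -0.1, -1.1]
finger_gap: 0.0852
```

```bash
python3 - <<'E'
from h import *
s,p,R=pose();print(s["time"],p,np.degrees(np.arctan2(R.as_matrix()[1,0],R.as_matrix()[0,0])),s["q"])
np.savez("w1.npz",**{k:np.array(v) for k,v in viewer.camera_info("wrist").items()})
cv2.imwrite("pics/w1.png",viewer.snapshot("wrist"))
E
```

```text
1.15 [0.59710569 0.1632471  0.30196487] 154.0481411094847 [1.47585860e-01 4.30715033e-01 1.14985812e-01 1.25542016e+00
 2.31196292e-04 6.00531202e-01]
```

View pics/w1.png

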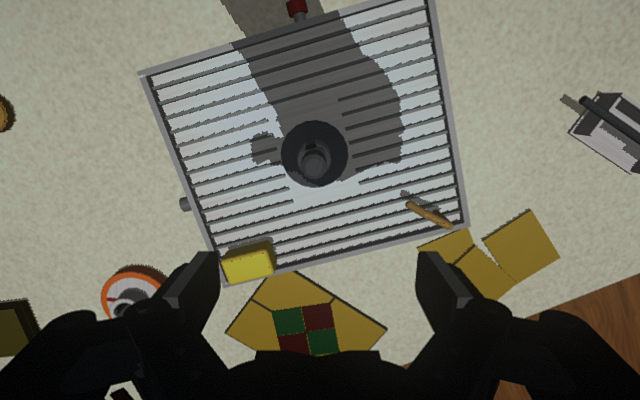

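The wrist picture shows the grinder with flange ring about (314,153), shaft top about (314,158); the rim corners are visible. Zooming for the keyway and measuring.

```bash
python3 - <<'E'
from h import *
im=cv2.imread("pics/w1.png");c=im[105:205,260:370]
c=cv2.convertScaleAbs(c,alpha=2.2)
cv2.imwrite("pics/w1c.png",cv2.resize(c,None,fx=6,fy=6,interpolation=2))
E
```

```text
(no output)
```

View pics/w1c.png

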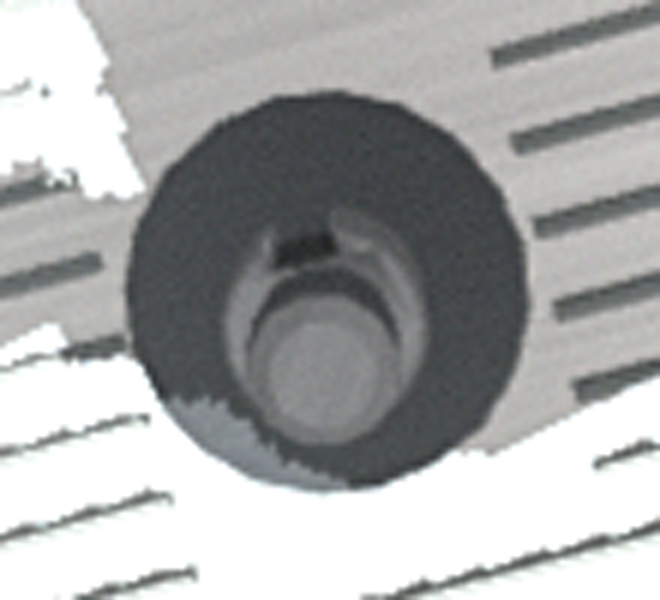

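```bash
cat >> h.py <<'E'
def load(f): 
    d=np.load(f);return {k:d[k] for k in d.files}
E
python3 - <<'E'
from h import *
ci=load("w1.npz");f=lambda a:np.array(a,float)/6+[260,105]-0.42
fl=f([(127,290),(135,235),(182,160),(250,110),(330,92),(400,105),(470,155),(515,225),(528,290),(510,370),(465,440),(400,480)])
P=onplane(ci,fl,.122);print("flange",circ(P[:,:2]))
print("top",onplane(ci,f([(323,372)]),.182), onplane(ci,f([(322,370)]),.180))
sh=f([(222,330),(240,260),(265,228),(375,220),(410,255),(428,320),(420,365)])
print("shaft",circ(onplane(ci,sh,.1485)[:,:2]))
kw=f([(273,248),(280,238),(335,232),(338,254),(275,268),(303,247)])
print("kw",onplane(ci,kw,.150))
# tray rim corners z=.114
co=np.array([(140,73),(431,0),(466,226),(219,283)],float)
Q=onplane(ci,co,.114)[:,:2];print(Q, Q.mean(0));
for i in range(4):
    d=Q[(i+1)%4]-Q[i];print(np.linalg.norm(d),np.degrees(np.arctan2(d[1],d[0])))
E
```

```text
flange (array([0.57657122, 0.17104121]), np.float64(0.03149155402876931))
top [[0.57653415 0.1710201  0.182     ]] [[0.5765827  0.17082686 0.18      ]]
shaft (array([0.5750555, 0.171824 ]), np.float64(0.01509800309146423))
kw [[0.56280803 0.16943819 0.15      ]
 [0.56197617 0.17096568 0.15      ]
 [0.56463688 0.17836068 0.15      ]
 [0.56762424 0.17737434 0.15      ]
 [0.56547857 0.16842181 0.15      ]
 [0.56455049 0.17333666 0.15      ]]
[[0.44160011 0.06092701]
 [0.50195275 0.3193627 ]
 [0.71287132 0.27853044]
 [0.65838479 0.01562076]] [0.57870224 0.16861023]
0.26538924205276265 76.8552594842725
0.21483462871653927 -10.956502372675681
0.2684963281642118 -101.708474389852
0.22146840453782912 168.19555170667937
```

Spindle at (0.5766, 0.1710), keyway azimuth about 167°, machine front about 168°. Now to the wheel.

>>> send_rows(
  moves=[
    [-3.5,-3.5,0,0,-1],
    [-7,-7,0,0,-1],
    [-10,-10.5,0,0,-1],
    [-13.5,-14,1,0,-1],
    [-17,-17.5,2,0,-1],
    [-20.5,-21,3,0,-1],
    [-24,-24.5,4,0,-1],
    [-25.5,-26,5,0,-1],
    [-25.5,-26,5,0,-1],
    [-25.5,-26,5,0,-1],
  ],
)

```text
time: 2.2
eef_pos: [0.7109, -0.1804, 0.2512]
tool_rot: [-0.706, -3.059, -0.001]
contact_force: [-0.9, 0.5, 1.3]
finger_gap: 0.0854
```

```bash
python3 - <<'E'
from h import *
s,p,R=pose();print(s["time"],p,s["contact_force"],s["dq"].round(3))
np.savez("w2.npz",**{k:np.array(v) for k,v in viewer.camera_info("wrist").items()})
cv2.imwrite("pics/w2.png",viewer.snapshot("wrist"))
E
```

```text
2.2 [ 0.71092464 -0.18037906  0.25116582] [-0.879599    0.51101276  1.30246141] [ 0.031 -0.032 -0.003  0.004  0.001  0.   ]
```

View pics/w2.png

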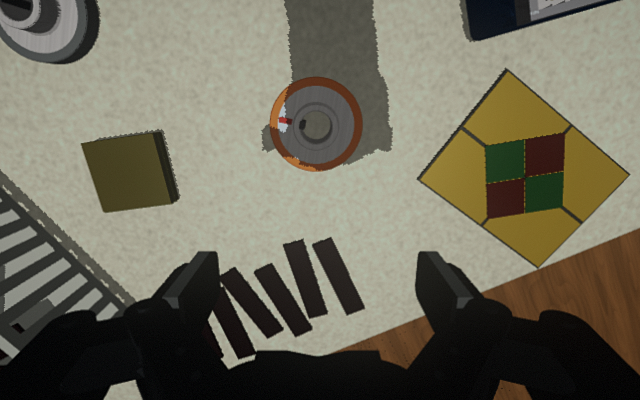

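```bash
python3 - <<'E'
from h import *
im=cv2.imread("pics/w2.png");c=im[70:178,262:372]
c=cv2.convertScaleAbs(c,alpha=1.6)
cv2.imwrite("pics/w2c.png",cv2.resize(c,None,fx=5,fy=5,interpolation=2))
ci=load("w2.npz")
h=hsv(im);m=cv2.inRange(h,(3,110,50),(16,255,255));m[:70]=0;m[180:]=0;m[:,:262]=0;m[:,372:]=0
ys,xs=np.nonzero(m);hull=cv2.convexHull(np.c_[xs,ys].astype(np.int32)).reshape(-1,2)
for z in(.017,.02):print(circ(onplane(ci,hull,z)[:,:2]))
E
```

```text
(array([ 0.66985474, -0.1612403 ]), np.float64(0.05010775125814948))
(array([ 0.66967211, -0.16113516]), np.float64(0.04969806410954931))
```

View pics/w2c.png

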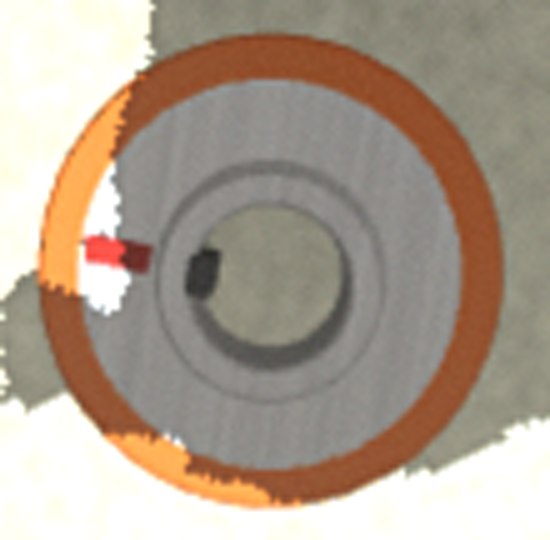

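The crop shows the wheel's rim, the red mark at crop (118,253) and the dark key at (203,275), boss outline centred about (270,282).

```bash
python3 - <<'E'
from h import *
ci=load("w2.npz");f=lambda a:np.array(a,float)/5+[262,70]-0.4
b=f([(155,285),(385,280),(270,160),(270,402),(190,200),(352,200),(190,368),(352,365)])
c1,r=circ(onplane(ci,b,.044)[:,:2]);print("boss .044",c1,r)
c=np.array([.6697,-.1612])
M=onplane(ci,f([(118,253),(88,247),(150,259)]),.02)[:,:2];K=onplane(ci,f([(203,275)]),.044)[:,:2]
for q in np.r_[M,K]:
    d=q-c;print(np.linalg.norm(d),np.degrees(np.arctan2(d[1],d[0])))
d=K[0]-c1;print("key boss",np.linalg.norm(d),np.degrees(np.arctan2(d[1],d[0])))
s,p,R=pose();print(p,R.inv().apply(np.r_[c,.03]-p)*100)
E
```

```text
boss .044 [ 0.66925994 -0.16078488] 0.023268485353496883
0.03287446940109208 -125.4868472277347
0.03936689065207166 -125.7620761738779
0.025948678672926696 -125.22430684182191
0.013477230966915046 -126.38625603400352
key boss 0.013563665058422355 -123.84870518306528
[ 0.71120098 -0.17948551  0.252099  ] [ 4.50872044 -0.17813337 22.21455068]
```

>>> send_rows(
  moves=[
    [2,-0.1,2,0,-1],
    [4.5,-0.15,6,0,-1],
    [4.5,-0.15,10,0,-1],
    [4.5,-0.15,14,0,-1],
    [4.5,-0.15,15.5,0,-1],
    [4.5,-0.15,16,0,-1],
    [4.5,-0.15,16,0,-1],
    [4.5,-0.15,16,0,-1],
    [4.5,-0.15,16,0,-1],
    [4.5,-0.15,16,0,-1],
  ],
  force=60,
)

```text
time: 3.25
eef_pos: [0.6713, -0.1626, 0.0938]
tool_rot: [0.705, 3.059, -0.0]
contact_force: [0.2, 0.5, 1.0]
finger_gap: 0.0855
```

```bash
python3 - <<'E'
from h import *
s,p,R=pose();print(s["time"],p,s["contact_force"],s["dq"].round(3))
print(R.inv().apply(np.array([.6695,-.161,.033])-p)*100)
np.savez("w3.npz",**{k:np.array(v) for k,v in viewer.camera_info("wrist").items()})
cv2.imwrite("pics/w3.png",viewer.snapshot("wrist"))
for i in range(3): print(manip.state()["eef_pos"])
E
```

```text
3.25 [ 0.67128806 -0.16256043  0.09381922] [0.1936622  0.52840674 0.96511696] [-0.001  0.007 -0.01  -0.003  0.    -0.   ]
[0.24392668 0.06051991 6.08135998]
[ 0.67101682 -0.1624492   0.09346371]
[ 0.67101682 -0.1624492   0.09346371]
[ 0.67101682 -0.1624492   0.09346371]
```

View pics/w3.png

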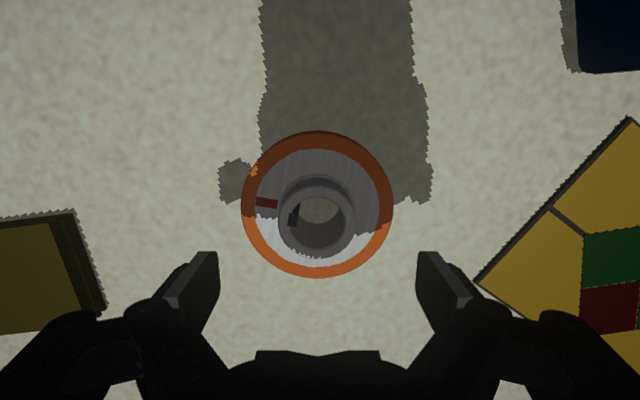

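>>> send_rows(
  moves=[
    [0.2,0.05,3,0,-1],
    [0.2,0.05,5,0,-1],
    [0.2,0.05,5.7,0,-1],
    [0.2,0.05,5.7,0,-1],
    [0.2,0.05,5.7,0,1],
    [0.2,0.05,5.7,0,1],
    [0.2,0.05,5.7,0,1],
    [0.2,0.05,5.7,0,1],
    [0.2,0.05,5.7,0,1],
    [0.2,0.05,5.7,0,1],
  ],
  force=70,
)

```text
time: 4.3
eef_pos: [0.6698, -0.1614, 0.0372]
tool_rot: [0.705, 3.059, -0.001]
contact_force: [-1.0, 0.2, 6.2]
finger_gap: 0.0438
```

```bash
python3 - <<'E'
from h import *
s,p,R=pose();print(s["time"],p,s["contact_force"],s["finger_gap"])
cv2.imwrite("pics/w4.png",viewer.snapshot("wrist"))
E
```

```text
4.3 [ 0.66980557 -0.16143832  0.03719677] [-0.9919826   0.22378188  6.21580695] 0.04383496068695462
```

View pics/w4.png

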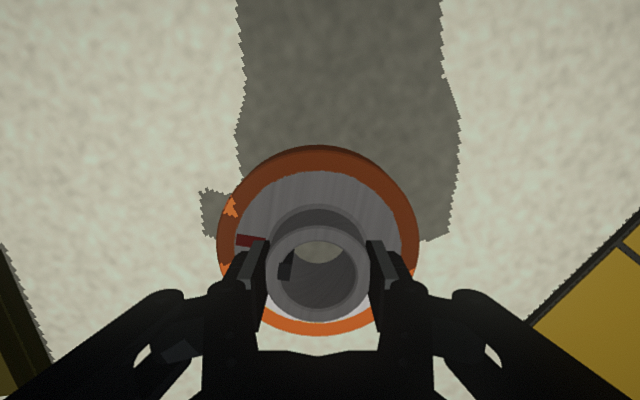

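>>> send_rows(
  moves=[
    [0,0,-1.5,0,1],
    [0,0,-4,0,1],
    [0,0,-7,0,1],
    [0,0,-10,0,1],
    [0,0,-13,0,1],
    [0,0,-16,4,1],
    [1,1,-19,10,1],
    [3,3,-21,17,1],
    [5,6,-22,24,1],
    [7.5,8.5,-22,30,1],
  ],
)

```text
time: 5.35
eef_pos: [0.6391, -0.0506, 0.2578]
tool_rot: [1.479, 2.768, 0.003]
contact_force: [1.2, 0.9, -5.0]
finger_gap: 0.0436
```

```bash
python3 - <<'E'
from h import *
s,p,R=pose();print(s["time"],p,s["contact_force"],s["finger_gap"],s["tool_rot"],s["q"].round(2))
M=R.as_matrix();print("yaw",np.degrees(np.arctan2(M[1,0],M[0,0])))
print(R.inv().apply(np.array([.5766,.171,.25])-p)*100)
np.savez("w5.npz",**{k:np.array(v) for k,v in viewer.camera_info("wrist").items()})
im=viewer.snapshot("wrist")
cv2.imwrite("pics/w5.png",im)
E
```

```text
5.35 [ 0.63913144 -0.05062059  0.25776592] [ 1.15281665  0.91994763 -5.01936886] 0.04363067818658206 [1.47933544e+00 2.76800339e+00 2.61739638e-03] [-0.19  0.49  0.09  1.17  0.    0.79]
yaw 123.75605955385473
[21.90184243  7.11342191  0.75516633]
```

View pics/w5.png

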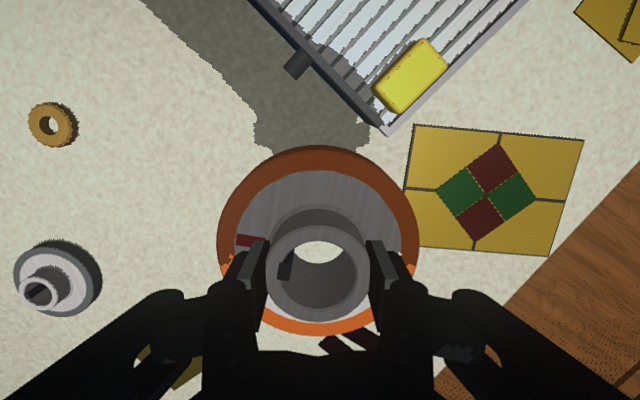

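```bash
python3 - <<'E'
from h import *
im=cv2.imread("pics/w5.png");c=cv2.convertScaleAbs(im[140:340,210:425],alpha=1.8)
cv2.imwrite("pics/w5c.png",cv2.resize(c,None,fx=3.5,fy=3,interpolation=2))
ci=load("w5.npz");p=np.array([ 0.63913144,-0.05062059,0.25776592]);R=Ro.from_rotvec([1.47933544,2.76800339,2.61739638e-03])
h=hsv(im);m=cv2.inRange(h,(3,110,30),(16,255,255));m[:140]=0;m[345:]=0;m[:,:210]=0;m[:,425:]=0
ys,xs=np.nonzero(m);hull=cv2.convexHull(np.c_[xs,ys].astype(np.int32)).reshape(-1,2)
hull=hull[hull[:,1]<300]
for z in(.017,.02,.037):
    P=R.inv().apply(onplane(ci,hull,p[2]-z)-p)[:,:2];print(z,circ(P))
E
```

```text
0.017 (array([0.00215505, 0.00064213]), np.float64(0.049576844614393455))
0.02 (array([0.00075737, 0.00064242]), np.float64(0.05057214957706093))
0.037 (array([-0.00716282,  0.00064408]), np.float64(0.05621221103217652))
```

View pics/w5c.png

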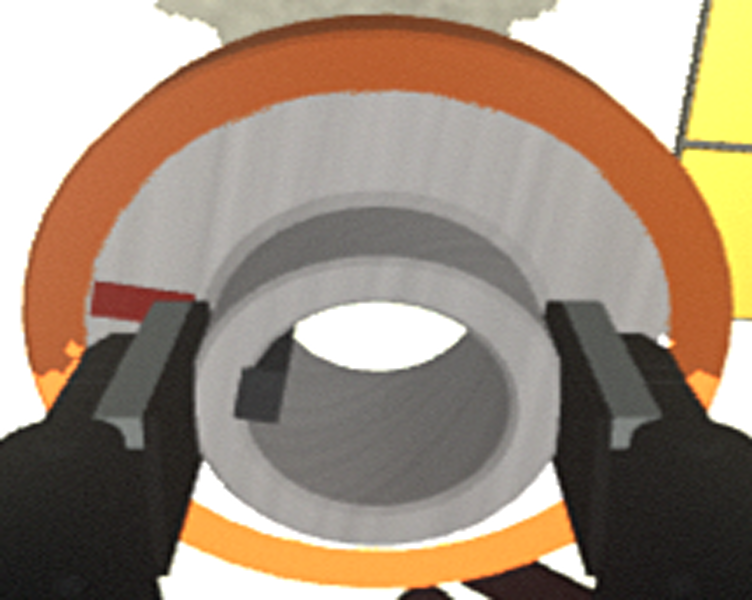

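```bash
python3 - <<'E'
from h import *
ci=load("w5.npz");p=np.array([ 0.63913144,-0.05062059,0.25776592]);R=Ro.from_rotvec([1.47933544,2.76800339,2.61739638e-03])
f=lambda a:(np.array(a,float)+.5)/[3.5,3]+[210,140]-.5
T=lambda uv,z:R.inv().apply(onplane(ci,f(uv),p[2]-z)-p)[:,:2]
for dz in(-.0,-.001,):
  print("boss",circ(T([(197,385),(378,257),(378,543),(558,385),(270,280),(490,280),(255,510),(500,510)],-.007+dz)))
  print("rim",circ(T([(370,30),(25,300),(730,290),(370,587),(90,135),(650,130),(230,560),(510,560)],.017+dz)))
  C=circ(T([(370,30),(25,300),(730,290),(370,587),(90,135),(650,130),(230,560),(510,560)],.017+dz))[0]
  a=T([(93,297),(170,306)],.017);k=T([(258,395)],-.007)
  for q in np.r_[a,k]:
    for cc in(C,):
      d=q-cc;print(np.linalg.norm(d),np.degrees(np.arctan2(d[1],d[0])))
E
```

```text
boss (array([0.00069119, 0.0007221 ]), np.float64(0.02255498083121383))
rim (array([0.00107934, 0.00037935]), np.float64(0.04949574373648853))
0.03965736750209779 -81.47283393136513
0.028925172222160036 -81.48571814817998
0.014154481738138377 -84.3791181699202
boss (array([0.0012579 , 0.00072135]), np.float64(0.02237516261361122))
rim (array([0.00155243, 0.00038101]), np.float64(0.04916451814279987))
0.03959162816268958 -82.15028192173226
0.02886056750949481 -82.4151074338144
0.014117655738255883 -86.29092071493052
```

>>> send_rows(
  moves=[
    [2.5,1,0,4,1],
    [5.5,2,0,9,1],
    [9,3,0,14,1],
    [12.5,4,0,19,1],
    [16,5.5,0,24,1],
    [19,6.5,0,28,1],
    [21.3,7,0,30,1],
    [21.8,7,0,30,1],
    [21.8,7,0,30,1],
    [21.8,7,0,30,1],
  ],
)

```text
time: 6.4
eef_pos: [0.5745, 0.1675, 0.2553]
tool_rot: [2.141, 2.298, -0.001]
contact_force: [1.2, -0.4, -5.8]
finger_gap: 0.0436
```

```bash
python3 - <<'E'
from h import *
s,p,R=pose();print(s["time"],p,s["contact_force"],s["wrist_torque"],s["tool_rot"],s["q"].round(2))
M=R.as_matrix();print("yaw",np.degrees(np.arctan2(M[1,0],M[0,0])),M[:,2])
np.savez("w6.npz",p=p,**{k:np.array(v) for k,v in viewer.camera_info("wrist").items()})
im=viewer.snapshot("wrist");cv2.imwrite("pics/w6.png",im)
c=cv2.convertScaleAbs(im[140:340,210:425],alpha=1.8)
cv2.imwrite("pics/w6c.png",cv2.resize(c,None,fx=3.5,fy=3,interpolation=2))
E
```

```text
6.4 [0.57445873 0.16750432 0.25532009] [ 1.22875975 -0.41531394 -5.82814563] [-0.00075829  0.00569111  0.05643027] [ 2.14130465e+00  2.29834761e+00 -9.50632575e-04] [ 0.16  0.41 -0.04  1.13 -0.    1.66]
yaw 94.05173989930643 [-1.77795709e-04 -6.61584061e-04 -9.99999765e-01]
```

View pics/w6c.png

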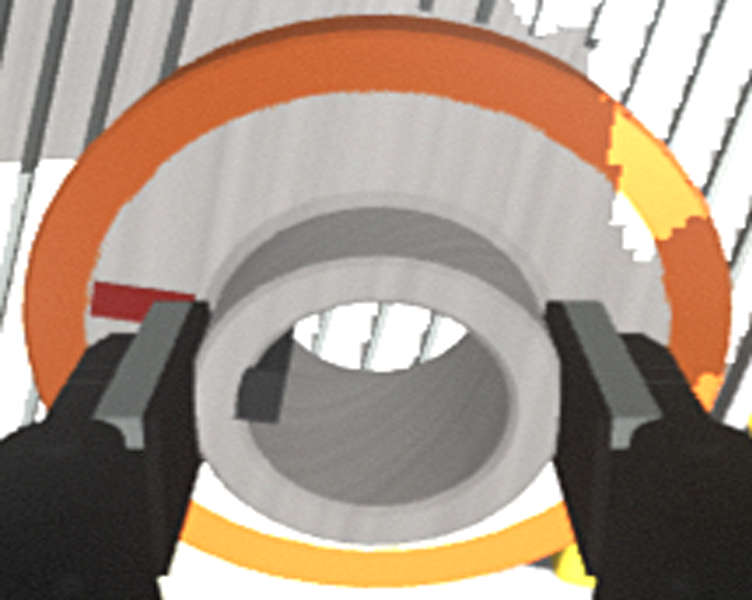

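>>> send_rows(
  moves=[
    [0.1,0.1,0.5,0,1],
    [0.2,0.2,1,0,1],
    [0.25,0.2,1.5,0,1],
    [0.25,0.2,2,0,1],
    [0.25,0.2,2.4,0,1],
    [0.25,0.2,2.7,0,1],
    [0.25,0.2,2.7,0,1],
    [0.25,0.2,2.7,0,1],
    [0.25,0.2,2.7,0,1],
    [0.25,0.2,2.7,0,1],
  ],
)

```text
time: 7.45
eef_pos: [0.5764, 0.1709, 0.2286]
tool_rot: [2.141, 2.298, 0.001]
contact_force: [0.1, -0.2, -5.0]
finger_gap: 0.0435
```

```bash
cat > look.py <<'E'
import sys
from h import *
tag=sys.argv[1]
s,p,R=pose();print(s["time"],p.round(4),s["contact_force"].round(2),s["wrist_torque"].round(3))
M=R.as_matrix();print("yaw",np.degrees(np.arctan2(M[1,0],M[0,0])).round(2))
np.savez(tag+".npz",p=p,M=M,**{k:np.array(v) for k,v in viewer.camera_info("wrist").items()})
out=[]
for n,(x,y,w,h) in {"scene":(365,110,80,60),"side":(240,100,80,60),"wrist":(240,190,160,120)}.items():
    im=viewer.snapshot(n);cv2.imwrite(f"pics/{tag}_{n}.png",im)
    out.append(cv2.resize(cv2.convertScaleAbs(im[y:y+h,x:x+w],alpha=1.7),(400,300),interpolation=2))
cv2.imwrite(f"pics/{tag}.png",np.vstack([np.hstack(out[:2]),np.hstack([out[2],out[2]*0])]))
E
python3 look.py a1
```

```text
7.45 [0.5764 0.1709 0.2286] [ 0.14 -0.23 -4.96] [-0.046 -0.004 -0.027]
yaw 94.06
```

View pics/a1.png

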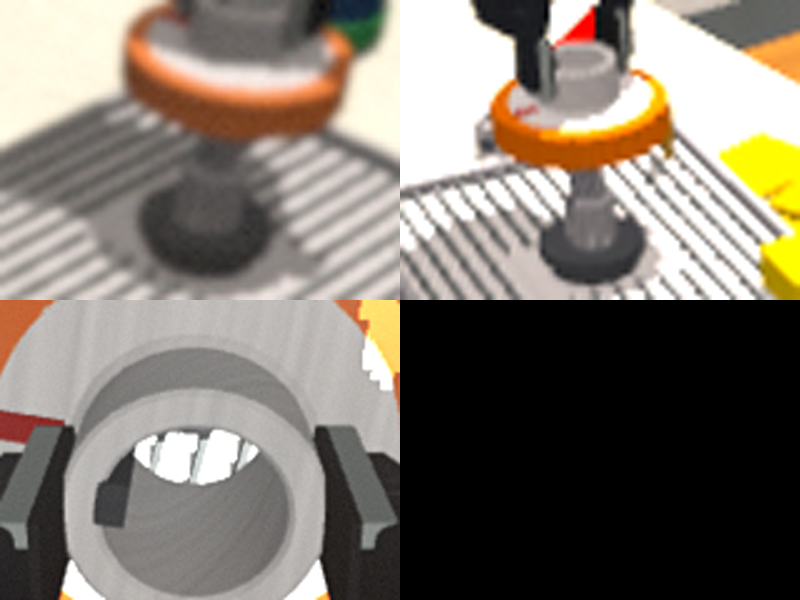

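>>> send_rows(
  moves=[
    [0,0,0.3,0,1],
    [-0.05,0,0.6,0,1],
    [-0.05,0,0.9,0,1],
    [-0.05,0,1.2,0,1],
    [-0.05,0,1.5,0,1],
    [-0.05,0,1.7,0,1],
    [-0.05,0,1.7,0,1],
    [-0.05,0,1.7,0,1],
    [-0.05,0,1.7,0,1],
    [-0.05,0,1.7,0,1],
  ],
)

```text
time: 8.6
eef_pos: [0.5764, 0.1704, 0.2115]
tool_rot: [2.141, 2.299, 0.001]
contact_force: [-0.5, -0.3, -4.4]
finger_gap: 0.0438
```

```bash
python3 look.py a2
```

```text
8.6 [0.5764 0.1704 0.2115] [-0.53 -0.29 -4.39] [-0.018 -0.01   0.001]
yaw 94.06
```

View pics/a2.png

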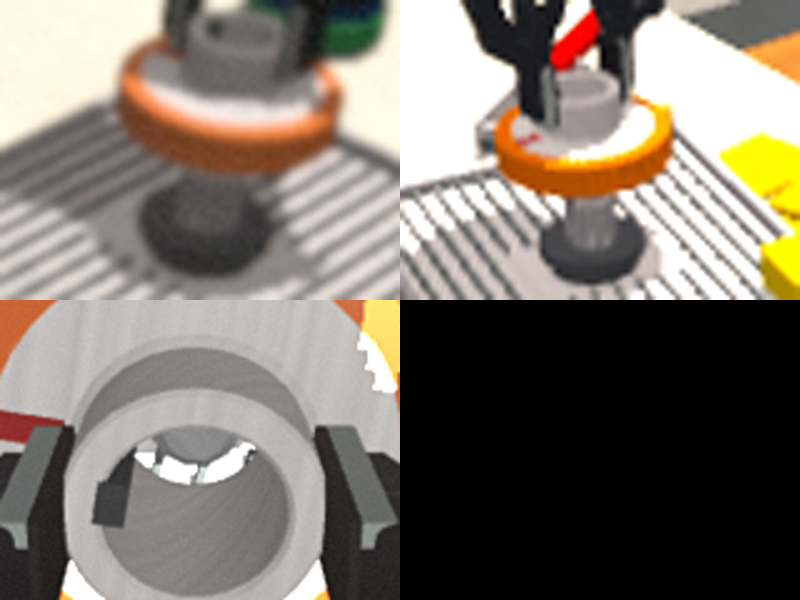

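```bash
python3 - <<'E'
from h import *
im=cv2.imread("pics/a2_wrist.png");c=cv2.convertScaleAbs(im[225:285,275:360],alpha=2.2)
cv2.imwrite("pics/a2z.png",cv2.resize(c,None,fx=9,fy=9,interpolation=2))
E
```

```text
(no output)
```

View pics/a2z.png

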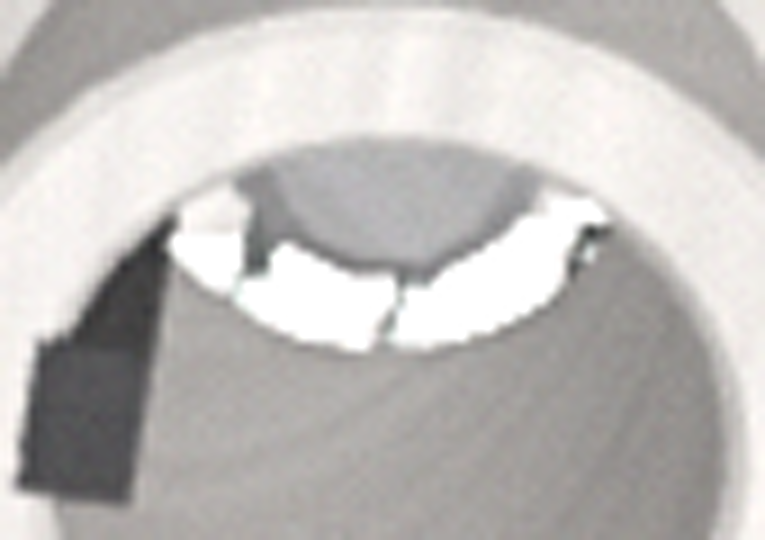

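```bash
python3 - <<'E'
from h import *
ci=load("a2.npz");p,M=ci["p"],ci["M"];f=lambda a:(np.array(a,float)+.5)/9+[275,225]-.5
T=lambda uv,z:((onplane(ci,f(uv),z)-p)@M)[:,:2]*1000
th=[(250,200),(265,225),(300,245),(345,262),(400,270),(450,262),(490,240),(525,205),(540,190)]
for z in(.182,.1815):print("thread outer",circ(T(th,z)))
bo=[(180,255),(235,295),(290,330),(365,350),(430,350),(500,325),(550,290)]
for z in(.1745,.1755):print("bore bottom",circ(T(bo,z)))
tp=[(180,205),(260,152),(330,138),(400,135),(480,145),(545,170),(610,215)]
for z in(.2185,):print("bore top near",circ(T(tp,z)))
print("thread bottom pt",T([(400,270)],.182),"bore bottom pt",T([(395,351)],.1745))
print((np.array([.5766,.171,0])-p)@M*1000)
E
```

```text
thread outer (array([2.41131289, 0.32576555]), np.float64(9.975659361619645))
thread outer (array([2.19675302, 0.3265347 ]), np.float64(10.006435788846645))
bore bottom (array([-1.69789208,  0.108326  ]), np.float64(15.05915814243649))
bore bottom (array([-1.26351889,  0.10813807]), np.float64(14.970348425660086))
bore top near (array([2.56501791, 0.14365884]), np.float64(14.641063261212917))
thread bottom pt [[-7.56012283  0.9225254 ]] bore bottom pt [[-16.81216847   0.65289097]]
[5.64263369e-01 1.44974136e-01 2.11489566e+02]
```

>>> send_rows(
  moves=[
    [0.1,0,0.2,0,1],
    [0.12,0,0.5,0,1],
    [0.12,0,0.8,0,1],
    [0.12,0,1.1,0,1],
    [0.12,0,1.4,0,1],
    [0.12,0,1.7,0,1],
    [0.12,0,2.0,0,1],
    [0.12,0,2.0,0,1],
    [0.12,0,2.0,0,1],
    [0.12,0,2.0,0,1],
  ],
)

```text
time: 9.75
eef_pos: [0.5764, 0.1716, 0.1915]
tool_rot: [2.141, 2.299, 0.0]
contact_force: [0.1, -0.2, -5.3]
finger_gap: 0.0436
```

```bash
python3 look.py a3;  python3 - <<'E'
from h import *
im=cv2.imread("pics/a3_wrist.png");c=cv2.convertScaleAbs(im[220:300,270:370],alpha=2.0)
cv2.imwrite("pics/a3z.png",cv2.resize(c,None,fx=7,fy=7,interpolation=2))
E
```

```text
9.75 [0.5764 0.1716 0.1915] [ 0.13 -0.18 -5.33] [ 0.022 -0.002 -0.046]
yaw 94.06
```

View pics/a3z.png

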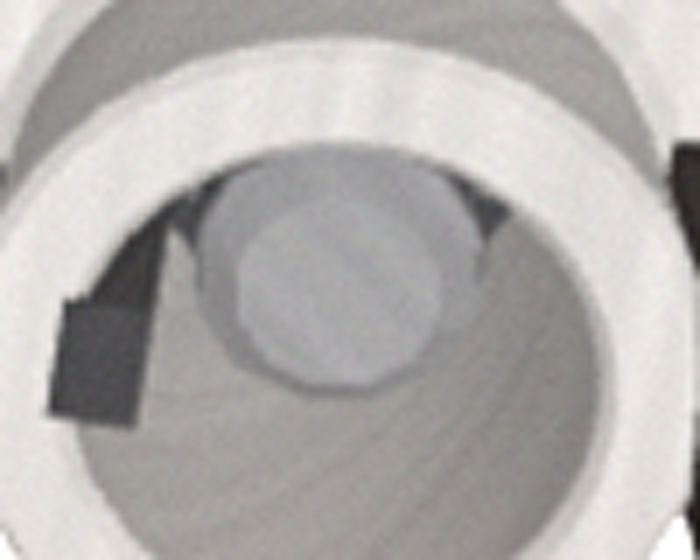

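View pics/a3.png

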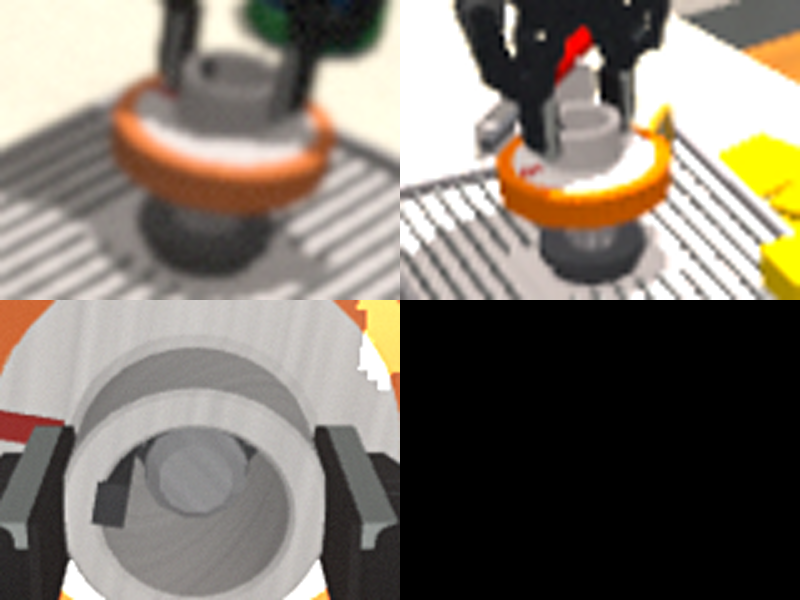

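```bash
python3 - <<'E'
from h import *
ci=load("a3.npz");p,M=ci["p"],ci["M"];f=lambda a:(np.array(a,float)+.5)/7+[270,220]-.5
g=lambda a:(np.array(a,float)+.5-[0,300])/2.5+[240,190]-.5
T=lambda uv,z:((onplane(ci,uv,z)-p)@M)[:,:2]*1000
i=f([(238,290),(340,192),(442,290),(340,387),(268,220),(412,220),(268,360),(412,360)])
print("thread inner",circ(T(i,.182)))
o=f([(197,270),(225,345),(270,382),(340,397),(410,380),(460,340),(487,270)])
for z in(.182,.1805,.180):print("thread outer",z,circ(T(o,z)))
zt=p[2]+.007
print("boss",circ(T(g([(66,500),(325,500),(195,389),(105,425),(290,425),(120,590),(272,590)]),zt)))
print("bore",circ(T(g([(98,505),(291,505),(195,427),(195,597),(130,447),(262,447),(135,580),(258,580)]),zt)))
E
```

```text
thread inner (array([-1.15083217,  0.3986377 ]), np.float64(7.0890541740736275))
thread outer 0.182 (array([0.57475944, 0.46658937]), np.float64(9.738510040812782))
thread outer 0.1805 (array([-0.17892564,  0.47088684]), np.float64(9.841345732994517))
thread outer 0.18 (array([-0.430154  ,  0.47231933]), np.float64(9.875624297055037))
boss (array([2.25559805, 0.35879707]), np.float64(21.275652784243846))
bore (array([0.58377755, 0.2294572 ]), np.float64(16.387367396787837))
```

>>> send_rows(
  moves=[
    [-0.16,0,0,0,1],
    [-0.16,0,0,0,1],
    [-0.16,0,0.2,0,1],
    [-0.16,0,0.4,0,1],
    [-0.16,0,0.5,0,1],
    [-0.16,0,0.6,0,1],
    [-0.16,0,0.7,0,1],
    [-0.16,0,0.8,0,1],
    [-0.16,0,0.8,0,1],
    [-0.16,0,0.8,0,1],
  ],
  force=40,
)

```text
time: 10.9
eef_pos: [0.5763, 0.17, 0.1833]
tool_rot: [2.141, 2.299, -0.0]
contact_force: [0.0, 0.5, -5.3]
finger_gap: 0.0436
```

```bash
python3 look.py a4;  python3 - <<'E'
from h import *
im=cv2.imread("pics/a4_wrist.png");c=cv2.convertScaleAbs(im[220:300,270:370],alpha=2.0)
cv2.imwrite("pics/a4z.png",cv2.resize(c,None,fx=7,fy=7,interpolation=2))
E
```

```text
10.9 [0.5763 0.17   0.1833] [ 0.    0.51 -5.31] [-0.016 -0.019 -0.012]
yaw 94.06
```

View pics/a4z.png

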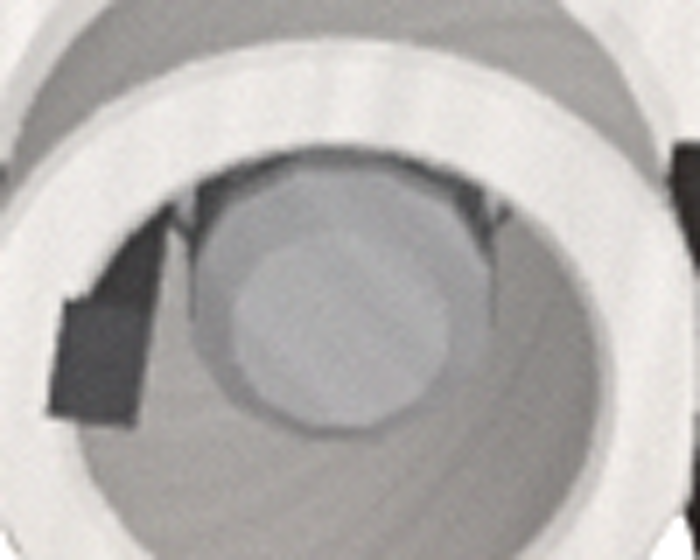

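>>> send_rows(
  moves=[
    [0,0,0.1,0,1],
    [0,0,0.2,0,1],
    [0,0,0.3,0,1],
    [0,0,0.4,0,1],
    [0,0,0.5,0,1],
    [0,0,0.6,0,1],
    [0,0,0.7,0,1],
    [0,0,0.8,0,1],
    [0,0,0.8,0,1],
    [0,0,0.8,0,1],
  ],
)

```text
time: 12.05
eef_pos: [0.5763, 0.17, 0.1753]
tool_rot: [2.141, 2.299, -0.0]
contact_force: [0.3, 0.6, -4.7]
finger_gap: 0.0433
```

```bash
cat > st.py <<'E'
from h import *
s,p,R=pose();M=R.as_matrix()
print(round(s["time"],2),p.round(4),"F",s["contact_force"].round(2),"T",s["wrist_torque"].round(3),"yaw",np.degrees(np.arctan2(M[1,0],M[0,0])).round(2),"tilt",np.degrees(M[:2,2]).round(2))
E
python3 st.py
```

```text
12.05 [0.5763 0.17   0.1753] F [ 0.29  0.58 -4.72] T [0.028 0.034 0.013] yaw 94.06 tilt [-0. -0.]
```

>>> send_rows(
  moves=[
    [0,0,0.05,0,1],
    [0,0,0.1,0,1],
    [0,0,0.1,0,1],
    [0,0,0.1,0,1],
    [0,0,0.15,0,1],
    [0,0,0.15,0,1],
    [0,0,0.15,0,1],
    [0,0,0.15,0,1],
    [0,0,0.15,0,1],
    [0,0,0.15,0,1],
  ],
)

```text
time: 13.05
eef_pos: [0.5763, 0.1701, 0.1738]
tool_rot: [-2.141, -2.299, -0.0]
contact_force: [0.8, 1.9, -5.0]
finger_gap: 0.0437
```

```bash
python3 st.py
```

```text
13.05 [0.5763 0.1701 0.1738] F [ 0.79  1.89 -4.95] T [ 0.403 -0.06   0.006] yaw 94.06 tilt [0.   0.01]
```

>>> send_rows(
  moves=[
    [0,0,0.03,0,1],
    [0,0,0.06,0,1],
    [0,0,0.1,0,1],
    [0,0,0.1,0,1],
    [0,0,0.1,0,1],
    [0,0,0.1,0,1],
    [0,0,0.1,0,1],
    [0,0,0.1,0,1],
    [0,0,0.1,0,1],
    [0,0,0.1,0,1],
  ],
)

```text
time: 14.05
eef_pos: [0.5763, 0.1701, 0.1728]
tool_rot: [-2.141, -2.299, -0.0]
contact_force: [0.8, 3.2, -3.8]
finger_gap: 0.0436
```

```bash
python3 look.py a5;python3 st.py;  python3 - <<'E'
from h import *
im=cv2.imread("pics/a5_wrist.png");c=cv2.convertScaleAbs(im[220:300,270:370],alpha=2.0)
cv2.imwrite("pics/a5z.png",cv2.resize(c,None,fx=7,fy=7,interpolation=2))
E
```

```text
14.05 [0.5763 0.1701 0.1728] [ 0.84  3.17 -3.85] [ 0.756 -0.162 -0.028]
yaw 94.06
14.2 [0.5763 0.17   0.1728] F [ 0.3   3.3  -3.79] T [ 0.714 -0.137 -0.021] yaw 94.06 tilt [0.   0.01]
```

View pics/a5z.png

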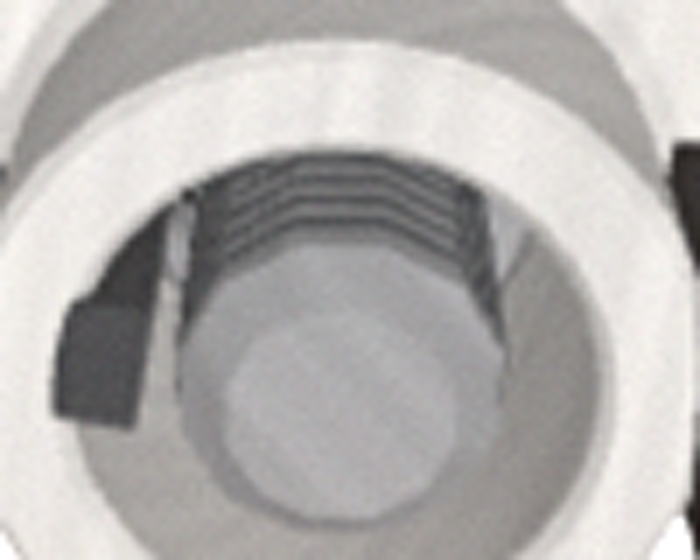

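View pics/a5.png

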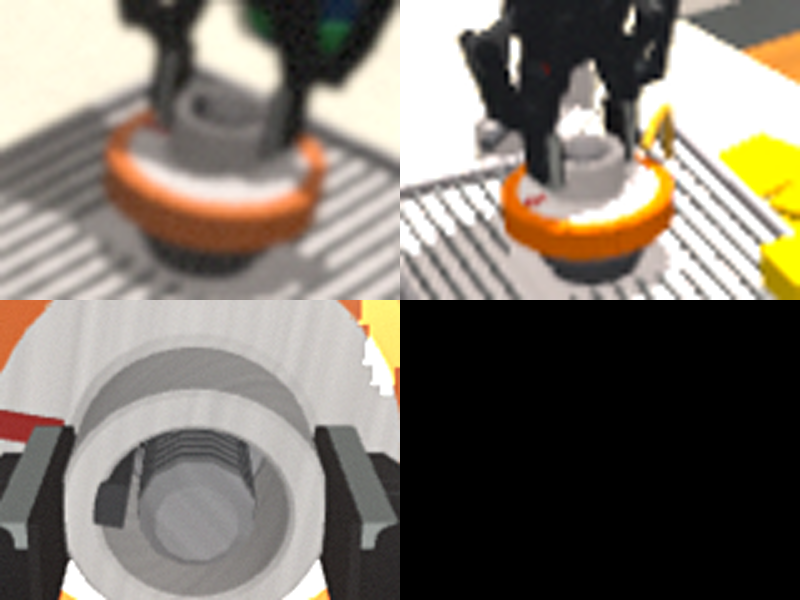

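>>> send_rows(
  moves=[
    [0.03,0,0,0,1],
    [0.06,0,0,0,1],
    [0.09,0,0,0,1],
    [0.09,0,0,0,1],
    [0.09,0,0,0,1],
    [0.09,0,0,0,1],
    [0.09,0,0,0,1],
    [0.09,0,0,0,1],
    [0.09,0,0,0,1],
    [0.09,0,0,0,1],
  ],
)

```text
time: 15.2
eef_pos: [0.5761, 0.1707, 0.1727]
tool_rot: [-2.141, -2.299, 0.001]
contact_force: [0.4, -0.4, -5.4]
finger_gap: 0.0441
```

```bash
python3 st.py
```

```text
15.2 [0.5761 0.1707 0.1727] F [ 0.35 -0.44 -5.35] T [ 0.038 -0.028  0.02 ] yaw 94.05 tilt [-0.02 -0.02]
```

>>> send_rows(
  moves=[
    [0,0,0.03,0,1],
    [0,0,0.06,0,1],
    [0,0,0.1,0,1],
    [0,0,0.13,0,1],
    [0,0,0.16,0,1],
    [0,0,0.2,0,1],
    [0,0,0.2,0,1],
    [0,0,0.2,0,1],
    [0,0,0.2,0,1],
    [0,0,0.2,0,1],
  ],
)

```text
time: 16.2
eef_pos: [0.5763, 0.1709, 0.1708]
tool_rot: [2.141, 2.299, 0.0]
contact_force: [0.3, 0.1, -4.4]
finger_gap: 0.0436
```

```bash
python3 st.py
```

```text
16.2 [0.5763 0.1709 0.1708] F [ 0.27  0.09 -4.35] T [-0.041  0.003 -0.   ] yaw 94.06 tilt [0.01 0.  ]
```

```bash
python3 look.py a6;  python3 - <<'E'
from h import *
im=cv2.imread("pics/a6_wrist.png");c=cv2.convertScaleAbs(im[220:300,270:370],alpha=2.0)
cv2.imwrite("pics/a6z.png",cv2.resize(c,None,fx=7,fy=7,interpolation=2))
E
```

```text
16.2 [0.5763 0.1709 0.1708] [ 0.27  0.09 -4.35] [-0.041  0.003 -0.   ]
yaw 94.06
```

View pics/a6z.png

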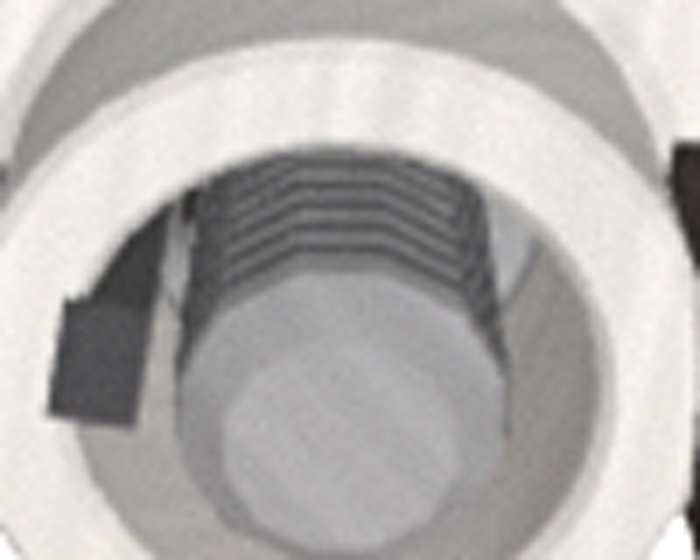

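View pics/a6.png

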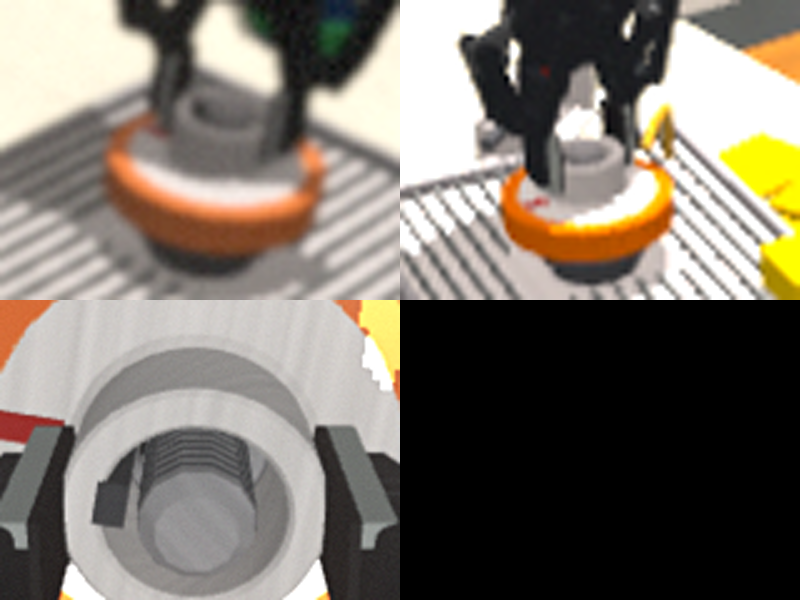

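```bash
python3 - <<'E'
from h import *
ci=viewer.camera_info("side")
a=np.linspace(0,2*np.pi,200)
for t,n in(("a1",.1916),("a2",.1745),("a3",.1545),("a4",.1463),("a5",.1358),("a6",.1338)):
    im=cv2.imread(f"pics/{t}_side.png");h=hsv(im);m=cv2.inRange(h,(5,150,60),(18,255,255));m[:100]=0;m[160:]=0;m[:,:255]=0;m[:,:][:,380:]=0;m[:,378-0:]=0
    k,l,st,_=cv2.connectedComponentsWithStats(m);i=1+st[1:,4].argmax()
    c=np.c_[.5766+.05*np.cos(a),.171+.05*np.sin(a),0*a+n];v=proj(ci,c)
    print(t,"meas bottom",st[i,1]+st[i,3]-.5,"x",st[i,0],st[i,0]+st[i,2]-1,"pred",v[:,1].max().round(2),v[:,0].min().round(1),v[:,0].max().round(1))
for z in(.122,.138):
    c=np.c_[.5766+.05*np.cos(a),.171+.05*np.sin(a),0*a+z];print(z,proj(ci,c)[:,1].max())
E
```

```text
a1 meas bottom 148.5 x 309 377 pred 133.52 258.4 293.7
a2 meas bottom 148.5 x 309 377 pred 139.08 259.1 294.0
a3 meas bottom 148.5 x 309 377 pred 145.45 259.8 294.3
a4 meas bottom 148.5 x 309 377 pred 148.02 260.0 294.4
a5 meas bottom 148.5 x 309 377 pred 151.27 260.4 294.6
a6 meas bottom 148.5 x 309 377 pred 151.89 260.5 294.6
0.122 155.49426810175956
0.138 150.59521912927406
```

```bash
python3 - <<'E'
from h import *
ci=viewer.camera_info("side")
for t in("a1","a2","a3","a4","a5","a6"):
    im=cv2.imread(f"pics/{t}_side.png").astype(int)[100:165,255:300]
    b,g,r=im[...,0],im[...,1],im[...,2]
    o=((r-b>60)&(r-g>35)).astype(np.uint8)
    k,l,st,_=cv2.connectedComponentsWithStats(o);i=1+st[1:,4].argmax()
    # subpixel bottom: column profile at centre
    col=(r-b)[:,20:26].mean(1);print(t,"bottom",100+st[i,1]+st[i,3]-.5,"x",255+st[i,0],255+st[i,0]+st[i,2]-1, "top",100+st[i,1])
E
```

```text
a1 bottom 133.5 x 258 293 top 113
a2 bottom 138.5 x 259 293 top 119
a3 bottom 145.5 x 259 293 top 121
a4 bottom 147.5 x 260 294 top 121
a5 bottom 151.5 x 260 294 top 131
a6 bottom 151.5 x 260 294 top 132
```

>>> send_rows(
  moves=[
    [0,0,0.03,0,1],
    [0,0,0.06,0,1],
    [0,0,0.1,0,1],
    [0,0,0.13,0,1],
    [0,0,0.16,0,1],
    [0,0,0.2,0,1],
    [0,0,0.2,0,1],
    [0,0,0.2,0,1],
    [0,0,0.2,0,1],
    [0,0,0.2,0,1],
  ],
)

```text
time: 17.35
eef_pos: [0.5763, 0.1709, 0.1688]
tool_rot: [2.141, 2.299, 0.0]
contact_force: [-0.1, 0.1, -5.6]
finger_gap: 0.0437
```

```bash
python3 st.py
```

```text
17.35 [0.5763 0.1709 0.1688] F [-0.13  0.05 -5.63] T [ 0.016  0.001 -0.005] yaw 94.05 tilt [0.01 0.  ]
```

>>> send_rows(
  moves=[
    [0,0,0.1,0,1],
    [0,0,0.2,0,1],
    [0,0,0.3,0,1],
    [0,0,0.4,0,1],
    [0,0,0.5,0,1],
    [0,0,0.6,0,1],
    [0,0,0.7,0,1],
    [0,0,0.7,0,1],
    [0,0,0.7,0,1],
    [0,0,0.7,0,1],
  ],
)

```text
time: 18.35
eef_pos: [0.5763, 0.1709, 0.1618]
tool_rot: [2.141, 2.299, 0.0]
contact_force: [0.7, -0.7, -4.2]
finger_gap: 0.0438
```

```bash
python3 st.py
```

```text
18.35 [0.5763 0.1709 0.1618] F [ 0.71 -0.71 -4.21] T [ 0.009 -0.015 -0.022] yaw 94.05 tilt [0.01 0.  ]
```

>>> send_rows(
  moves=[
    [0,0,0.03,0,1],
    [0,0,0.06,0,1],
    [0,0,0.09,0,1],
    [0,0,0.12,0,1],
    [0,0,0.15,0,1],
    [0,0,0.18,0,1],
    [0,0,0.21,0,1],
    [0,0,0.21,0,1],
    [0,0,0.21,0,1],
    [0,0,0.21,0,1],
  ],
)

```text
time: 19.35
eef_pos: [0.5763, 0.1709, 0.1597]
tool_rot: [2.141, 2.299, 0.0]
contact_force: [0.6, 0.1, -4.7]
finger_gap: 0.0434
```

```bash
python3 st.py
```

```text
19.35 [0.5763 0.1709 0.1597] F [ 0.56  0.14 -4.7 ] T [-0.046  0.018  0.013] yaw 94.05 tilt [ 0.01 -0.  ]
```

>>> send_rows(
  moves=[
    [0,0,0.02,0,1],
    [0,0,0.04,0,1],
    [0,0,0.06,0,1],
    [0,0,0.08,0,1],
    [0,0,0.1,0,1],
    [0,0,0.1,0,1],
    [0,0,0.1,0,1],
    [0,0,0.1,0,1],
    [0,0,0.1,0,1],
    [0,0,0.1,0,1],
  ],
)

```text
time: 20.35
eef_pos: [0.5763, 0.1709, 0.1592]
tool_rot: [2.141, 2.298, 0.001]
contact_force: [-3.6, -0.2, 5.5]
finger_gap: 0.0437
```

```bash
python3 st.py
```

```text
20.35 [0.5763 0.1709 0.1592] F [-3.57 -0.17  5.51] T [-0.024  0.88  -0.001] yaw 94.06 tilt [0.03 0.01]
```

>>> send_rows(
  moves=[
    [0,0,-0.03,0,1],
    [0,0,-0.05,0,1],
    [0,0,-0.05,0,1],
    [0,0,-0.05,0,0.6],
    [0,0,-0.05,0,0],
    [0,0,-0.05,0,-0.4],
    [0,0,-0.05,0,-0.7],
    [0,0,-0.05,0,-1],
    [0,0,-0.05,0,-1],
    [0,0,-0.05,0,-1],
  ],
)

```text
time: 21.35
eef_pos: [0.5764, 0.1708, 0.1592]
tool_rot: [2.141, 2.298, 0.0]
contact_force: [-0.7, 0.0, -0.1]
finger_gap: 0.0849
```

```bash
python3 look.py b1; python3 st.py
```

```text
21.35 [0.5764 0.1708 0.1592] [-0.73  0.03 -0.07] [-0.017  0.018  0.016]
yaw 94.05
21.5 [0.5763 0.1709 0.1592] F [-0.38  1.23 -0.26] T [-0.004  0.008 -0.004] yaw 94.05 tilt [0.01 0.  ]
```

View pics/b1.png

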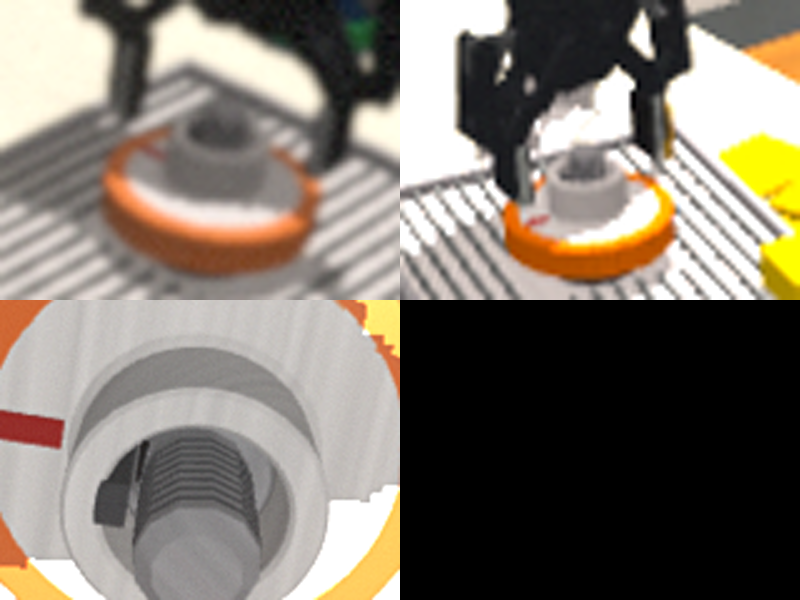

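Released; the wheel sits down on the flange in all views. Retreat straight up and check.

>>> send_rows(
  moves=[
    [0,0,-0.5,0,-1],
    [0,0,-1.5,0,-1],
    [0,0,-3,0,-1],
    [0,0,-5,0,-1],
    [0,0,-8,0,-1],
    [-2,0,-11,0,-1],
    [-4,0,-14,0,-1],
    [-5,0,-15,0,-1],
    [-5,0,-15,0,-1],
    [-5,0,-15,0,-1],
  ],
)

```text
time: 22.5
eef_pos: [0.5794, 0.1212, 0.3084]
tool_rot: [-2.141, -2.298, 0.001]
contact_force: [-0.5, 0.5, -0.6]
finger_gap: 0.0853
```

```bash
python3 look.py b2; python3 - <<'E'
from h import *
ci=viewer.camera_info("side");im=cv2.imread("pics/b2_side.png").astype(int)[100:170,255:300]
b,g,r=im[...,0],im[...,1],im[...,2];o=((r-b>60)&(r-g>35)).astype(np.uint8)
k,l,st,_=cv2.connectedComponentsWithStats(o);i=1+st[1:,4].argmax();print("side bottom",100+st[i,1]+st[i,3]-.5,"pred home 155.5, on key 150.6")
ci=load("b2.npz");im=cv2.imread("pics/b2_wrist.png")
h=hsv(im);m=cv2.inRange(h,(3,110,40),(18,255,255))
k,l,st,_=cv2.connectedComponentsWithStats(m);i=1+st[1:,4].argmax()
c=np.vstack(cv2.findContours((l==i).astype(np.uint8),0,1)[0]);hu=cv2.convexHull(c).reshape(-1,2);print(st[i])
for z in(.142,.158):print(z,circ(onplane(ci,hu,z)[:,:2]))
for n in("scene","side"):
    d=cv2.absdiff(cv2.imread(f"pics/{n}0.png"),cv2.imread(f"pics/b2_{n}.png")).max(2)
    print(n,[int((d[y0:y1,x0:x1]>40).sum()) for x0,y0,x1,y1 in ([(165,275,228,330),(225,220,255,242),(225,333,297,398)] if n=="scene" else [(338,290,395,338),(272,268,300,292),(402,257,455,298)])])
E
```

```text
22.5 [0.5794 0.1212 0.3084] [-0.53  0.45 -0.59] [-0.002  0.021  0.017]
yaw 94.04
side bottom 155.5 pred home 155.5, on key 150.6
[  556    42    84   333 13499]
0.142 (array([1.01031273, 0.13047191]), np.float64(0.21289782773839513))
0.158 (array([0.98699574, 0.13381294]), np.float64(0.2015063130450098))
scene [0, 0, 0]
side [0, 0, 0]
```

View pics/b2_wrist.png

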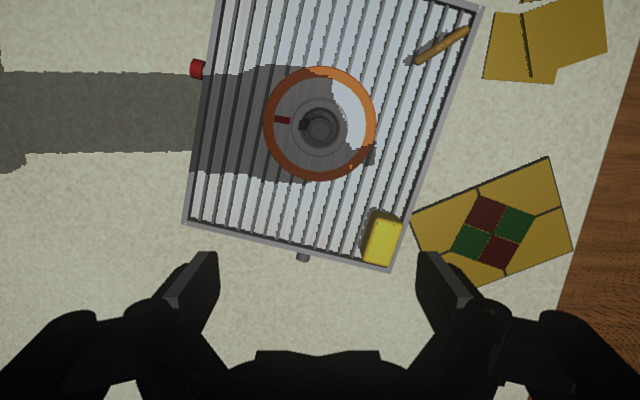

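View pics/b2.png

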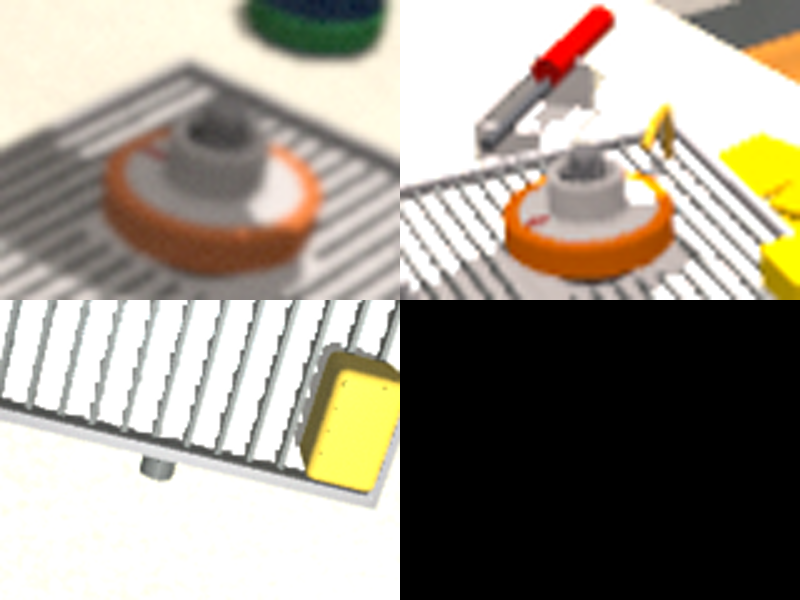

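The wheel sits level on the flange (rim centred at about (320,123)), red mark towards the front. One last rim fit, then hand in.

```bash
python3 - <<'E'
from h import *
ci=load("b2.npz");im=cv2.imread("pics/b2_wrist.png");m=cv2.inRange(hsv(im),(3,110,40),(16,255,255))
k=np.zeros_like(m);k[60:190,255:385]=m[60:190,255:385]
ys,xs=np.nonzero(k);hu=cv2.convexHull(np.c_[xs,ys].astype(np.int32)).reshape(-1,2)
print(circ(onplane(ci,hu,.139)[:,:2]))
print(manip.hand_in())
E
```

```text
(array([0.57718848, 0.17092137]), np.float64(0.05028928143088862))
the job is handed in; nothing more can be done
None
```

The orange wheel is on the spindle with its key in the keyway, down on the flange and released. I handed the job in at about 22.6 s of the 54 s allowed; the hand-in reports no verdict.

**How it went:** I gripped the boss, turned the wheel towards the keyway and centred it over the shaft using the wrist camera. It touched the shaft sideways once on the way down, at about 3 N, and shifting it about 1 mm freed it.

**Keyway search not needed:** I started the key about 8° off the measured keyway, meaning to turn it in under light pressure. It dropped in with no turning, so my keyway estimate was probably about 5° or more off.

**Seating:** The wheel met the flange at about 10 N above its own weight, where I expected it to be fully down. I eased off and opened the gripper.

**Last checks:**
- **Height:** the side view puts the rim bottom at row 155.5, which matches fully home. Resting on the key would show 150.6. One pixel there is about 3 mm, so the arm's height at contact is the finer evidence.
- **Centre:** a fit to the rim puts it about 0.6 mm from the spindle axis I measured.
- **Other items:** the pictures show no change at the grey wheel, nut or glass stack.
- **Not measured:** I judged level by eye only. The first rim fit caught the background colours, so I redid it on a smaller area.

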